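# Reset the probe interface box with the stylus

### The job

The probe interface box has hung and needs its reset button, which lies deep inside the hole with the round funnel neck. Take the stylus out of its stand, reach its shank upright down through the funnel and press the reset button, keep it down for at least two seconds, and finish while still holding the stylus in the gripper and the button down. Do not press the other button, inside the hole with the square surround, and leave the other things on the table where they are.

Things in the scene. Friction and masses are not known exactly. Their poses are not given: they have to be found in the camera images.
- stylus: the reset stylus, a loose tool 124 mm long and about 60 g, standing upright in its stand with the point down. Origin at the tip; z runs up along it. From the tip: a round steel shank 6 mm thick for 60 mm (its end rounded), a round flange 20 mm across from z = 60 to 64 mm, then a square grip 14x14 mm from z = 64 to 124 mm, its sides facing the x and y axes
- stylus_tip (a point): the lower end of the stylus shank; same point as the stylus origin
- stylus_stand: fixed stand, 75 mm high: a round foot 72 mm across (10 mm thick, sloping up to the tube) with an upright tube 28 mm thick whose bore is 9 mm wide. Origin on the table under its centre. The stylus hangs in the bore with its flange on the tube's rim and its tip 15 mm above the table, and comes out straight upward
- stand_top (a point): centre of the rim of the stand's tube, 75 mm above the table
- interface_box: fixed grey instrument box, 80 (x) by 130 (y) by 50 mm high, three round sockets on its +x side. Origin on the table under its centre, z up. Two upright holes in its top, each with a spring button deep inside: at x = 0, y = +35 mm the reset hole, with a raised round steel neck that opens into a funnel; at x = 0, y = -35 mm the memory-clear hole, with a flat square steel surround 32x32x4 mm
- reset_mouth (a point): centre of the funnel's upper rim, 66 mm above the table. The funnel is 20 mm wide inside at the rim (29 mm outside) and narrows within 6 mm to the bore, 11 mm wide, straight down to the button, whose top lies 32 mm below this point; axes as the box's, z up
- clear_mouth (a point): centre of the memory-clear hole at the upper face of its square surround, 54 mm above the table; bore 11 mm, button top 20 mm below; to be left alone
- reset_button_top (a point): centre of the reset button's top face, 9.6 mm across; 34 mm above the table when not pressed; it sinks as the button is pressed
- reset_button (a joint): travel of the reset button, m: 0 released, 0.006 at its stop; it starts to move at about 1.8 N and takes about 5.4 N at the stop; springs back; counts as down beyond 0.004
- clear_button (a joint): travel of the memory-clear button, m: 0 released, 0.006 at its stop; same spring; must stay released
- block_123: drilled square steel set-up block, 50x50x25 mm. Bystander, origin under its centre, leave where it is
- gauge_block_3: thin upright steel gauge block, 10x35x40 mm. Bystander, origin under its centre, leave where it is
- cylinder_square: steel cylinder square with a black top, 38 mm across and 80 mm high, upright. Bystander, origin under its centre, leave where it is
- white_jar: white screw-top jar, 48 mm across and 62 mm high. Bystander, origin under its centre, leave where it is
- plug_gauge: double-ended plug gauge lying down, 16 mm thick, 112 mm long along its y axis; too thick for the holes in the box. Bystander, origin under its centre, leave where it is
- v_block_2: steel V-block, 42x50x40 mm. Bystander, origin under its centre, leave where it is
- indenter_case: small closed plastic case, 37x56x23 mm. Bystander, origin under its centre, leave where it is
Things that resemble listed ones, but are neither listed nor needed, are in the scene too. What is meant by the stylus_stand is not pink or red, and is the larger of those in its own colour.

How it is judged:
On the way, in this order (a step that is already met when the one before it is completed fails the run):
1. the gripper has the stylus lifted clear of its stand (height (world z) of stylus_tip above 0.077 m and contact force between the fingers and stylus above 1 N and contact force between stylus and stylus_stand below 0.05 N), for 0.2 s.
2. the shank has gone down through the funnel into the reset bore (horizontal distance between stylus_tip and reset_mouth below 0.006 m and z of stylus_tip in the frame of reset_mouth below -0.012 m and contact force between the fingers and stylus above 1 N), for 0.1 s.
3. the stylus has kept the reset button down for two seconds (value of joint reset_button above 0.004 m and distance between stylus_tip and reset_button_top below 0.0065 m and horizontal distance between stylus_tip and reset_mouth below 0.006 m and contact force between stylus and interface_box above 0.8 N and contact force between the fingers and stylus above 1 N and angle between stylus's own z axis and vertical below 0.2 rad), for 2 s.
At the end, for the whole second after the job is handed in: gripped (over 1 N) and upright within 0.2 rad, the stylus holds the reset button over 4 mm down (pushing over 0.8 N, tip within 6 mm of the bore axis and 6.5 mm of the button top), nearly still (under 0.02 m/s), having kept it so for 2 s; the clear button is released (under 2 mm) (all of step 3 and linear speed of stylus below 0.02 m/s and value of joint clear_button below 0.002 m); the arm keeps its last pose, push and grip.
It fails at once if the memory-clear button is pressed (value of joint clear_button above 0.003 m).
It fails at once if a bystander is moved more than 30 mm (distance of any of block_123, gauge_block_3, cylinder_square, white_jar, plug_gauge, v_block_2, indenter_case from where it was at the start of the episode above 0.03 m).
It also fails if it takes over 51 s, if anything falls off the work surface, if the arm or the gripper's body presses on something with over 40 N, if the wrist force passes 120 N, or if a joint passes its speed limit or range.

### The arm

A 6-joint arm with a two-finger parallel gripper is mounted at the origin on a cart in front of the work surface, level with it; the furniture and walls round the work are solid. World frame = base frame: x ahead of the robot, y to its left, z up, the work surface at z = 0. Lengths are in m, angles in rad, forces in N, time in s.
With the tool pointing down it reaches from about 0.25 to 0.8 m from the base axis. Payload 3.9 kg.
Tool frame: the origin (TCP) lies on the centre line of the jaws, within the pads' length; the fingertips stand 11 mm ahead of it and the grasp point (between the pads) lies 8 mm behind it; z points along the fingers, y is the direction in which the jaws open and shut (so a half turn about z gives the same grasp; the last joint's range is limited). The gripper opens to 85 mm and grips with 20 to 120 N. Pads are 22 mm wide; open, the fingers measure 114 mm over their backs; the gripper's body (76 mm by 85 mm) begins 54 mm behind the grasp point. The pads swing forward as they close: fully open they stand 13 mm farther back than shut.
Start: joints at [1.203, 0.26, -0.138, 1.173, 0, 1.571], TCP at [0.189, 0.49, 0.242] pointing down, gripper open.
Joint ranges: [-2.78, 2.78], [-0.83, 1.72], [-1.28, 1.37], [-1.9, 2.12], [-1.57, 1.48], [-3.14, 3.14]. Speed limits (rad/s): [2.57, 2.57, 3.14, 3.14, 3.14, 3.14].

### API

Orientations are given as a 3x3 rotation matrix whose columns are the frame's x, y, z axes.
In Python, from workcell import get_state, camera, get_calibration, finish_job gives the robot as it stands. The module is installed in compiled form; this text tells all that it offers.
- The arm moves only by the tool arm_command, never from a script. Its argument "plan" is one flat list of numbers, 5 for each row, row after row: the shift along the tool's x, y, z in cm, then the turn about the tool's z in degrees, then the gripper's target within -1 to 1 (fully open at 1, half-way at 0, shut at -1). A call has 1 to 12 rows; each row is the pose to reach, as a shift and turn from the pose measured when the call began, along the tool's axes at that moment; what a row does not reach only later rows make up. A row lasts 1/10 s, in which the tool goes at most 50 mm and 8.59 degrees, less where a joint would pass 70% of its speed; a pose out of reach is approached as far as the arm can. A call with a gripper value outside its range is refused whole. The fingers move at their own pace and stop on an object; "grip_force" is the grip in N (left out, the last holds). Time passes only in rows, so rows that repeat a pose let the fingers close. It gives the time, the measured TCP pose, the force and the opening at its end, in the units of the state.
- get_state(): the state, without advancing time (a new reading comes with each control period).
- camera(name): name is "scene" or "side" or "wrist"; returns the picture (400x640x3 uint8, red, green, blue); there is no depth.
- get_calibration(name): a dict with "camera_matrix" (3x3 intrinsics, pixels), "extrinsics" (4x4, takes a point from world to camera coordinates); the wrist camera has in their place "tool_from_camera" (4x4, takes a point from camera to tool coordinates, whose origin is the TCP and whose axes are the flange's). Camera axes: x right, y down, z forward; pixel columns grow to the right and rows downward; lengths in m; the calibration is good to about 2 mm. A picture is of the moment at which its call begins: read the wrist's pose just before it. get_calibration takes no time and is no camera call.
- finish_job(): hands the job in, once; it reports no verdict.
The state is a dict: "clock": time; "q": joint angles; "joint_velocities": joint speeds; "joint_torque": joint torques, N m; "tool_pos": TCP position; "tool_rot": TCP orientation; "wrist_force": force on the tool from outside, world axes, zero at the start; "ft_torque": the same for the moment, N m; "gripper_width": finger opening in m.
Only numpy, scipy, OpenCV 4.12 (cv2) and the standard library are available. Lean on these libraries where they do the work, as an engineer would, in place of code of your own. Each camera call takes 0.05 s, during which the arm holds its last target.

## Working session

There is one attempt and no reset: what is moved stays moved. The work goes in short steps, Python scripts to look and compute and a tool call to move; the robot and the scene stay as the last step left them, time stands still between calls to the robot, and variables do not carry over. Pictures are saved under pics/ and viewed, and the job is handed in when it is done.

Besides the shell and the picture viewer there is one more tool, called after ">>>" as name(argument=value, ...) on one line, values as JSON. arm_command: Moves the arm, as the interface text tells. Its arguments: {"type":"object","properties":{"plan":{"type":"array"},"grip_force":{"type":"number"}},"required":["plan"]}

```bash
mkdir -p pics
python3 - <<'E'
from workcell import *
import cv2
s=get_state();print(s['clock'],s['tool_pos'],s['tool_rot'],s['gripper_width'])
for n in ['scene','side','wrist']:
    im=camera(n);cv2.imwrite(f'pics/{n}0.png',im[:,:,::-1])
    c=get_calibration(n);print(n,{k:v.round(4).tolist() if hasattr(v,'round') else v for k,v in c.items()})
E
```

```text
0.0 [0.18853258 0.48926305 0.24146389] [[-9.33118137e-01  3.59569283e-01 -6.87849110e-04]
 [ 3.59569940e-01  9.33116321e-01 -1.84107630e-03]
 [-2.01512518e-05 -1.96527155e-03 -9.99998069e-01]] 0.0851525301979322
scene {'camera_matrix': [[389.6825, 0.0, 318.6543], [0.0, 389.6825, 203.2918], [0.0, 0.0, 1.0]], 'extrinsics': [[-0.7458, -0.6661, -0.0081, 0.4632], [-0.3641, 0.4178, -0.8324, 0.2096], [0.5578, -0.6179, -0.5541, 1.0676], [0.0, 0.0, 0.0, 1.0]]}
side {'camera_matrix': [[421.1619, 0.0, 314.2824], [0.0, 421.1619, 197.4829], [0.0, 0.0, 1.0]], 'extrinsics': [[0.9114, -0.4115, 0.0082, -0.4615], [-0.2166, -0.4966, -0.8405, 0.2131], [0.3499, 0.7643, -0.5417, 1.0171], [0.0, 0.0, 0.0, 1.0]]}
wrist {'camera_matrix': [[354.235, 0.0, 320.0179], [0.0, 354.235, 205.7141], [0.0, 0.0, 1.0]], 'tool_from_camera': [[0.0002, -0.9481, -0.3181, 0.0818], [1.0, 0.0002, -0.0001, 0.0004], [0.0002, -0.3181, 0.9481, -0.1307], [0.0, 0.0, 0.0, 1.0]]}
```

View pics/scene0.png

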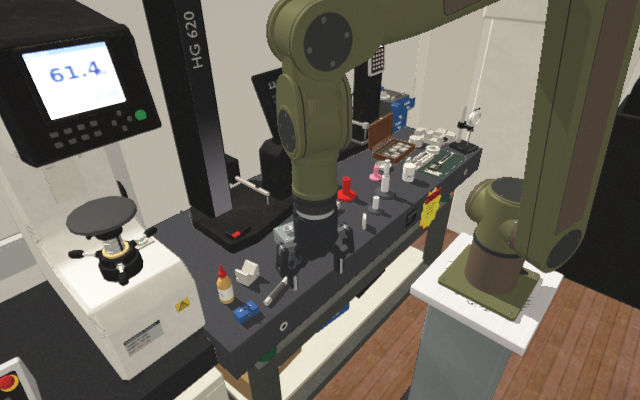

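View pics/side0.png

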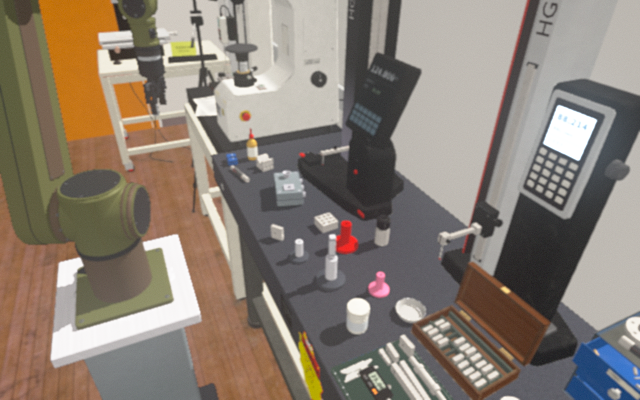

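View pics/wrist0.png

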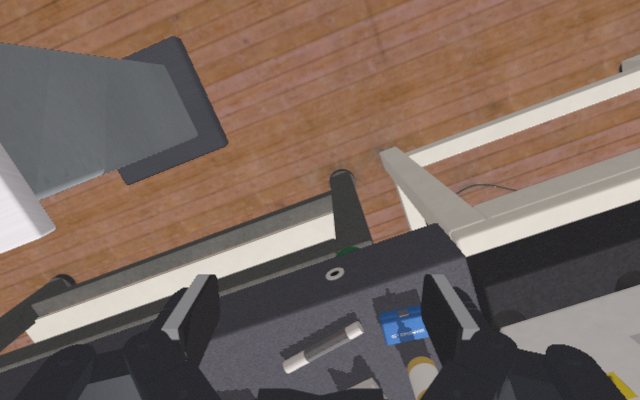

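Run:
```python
import cv2
im=cv2.imread('pics/side0.png')
cv2.imwrite('pics/c1.png',cv2.resize(im[160:310,240:420],None,fx=4.4,fy=4,interpolation=cv2.INTER_CUBIC)[:600,:792])
im=cv2.imread('pics/scene0.png')
cv2.imwrite('pics/c2.png',cv2.resize(im[150:250,330:430],None,fx=6,fy=6,interpolation=cv2.INTER_CUBIC))
```

```text
(no output)
```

View pics/c1.png

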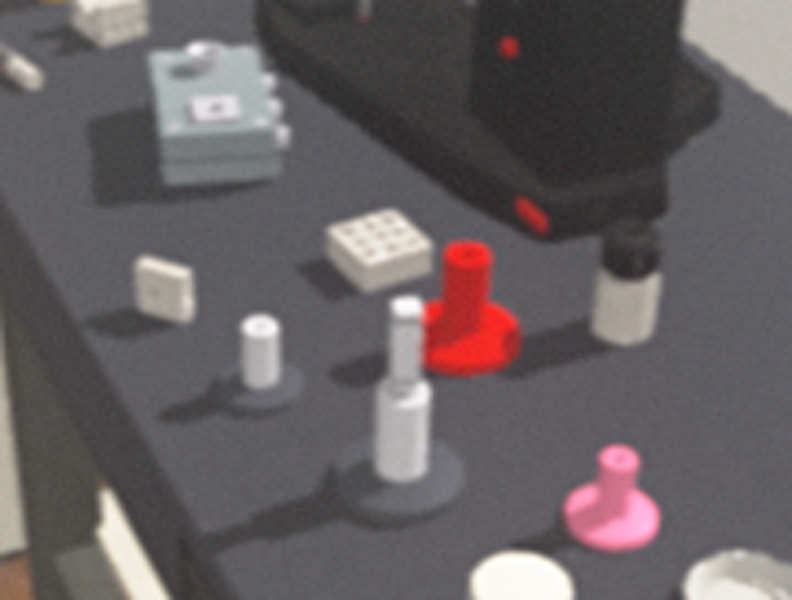

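View pics/c2.png

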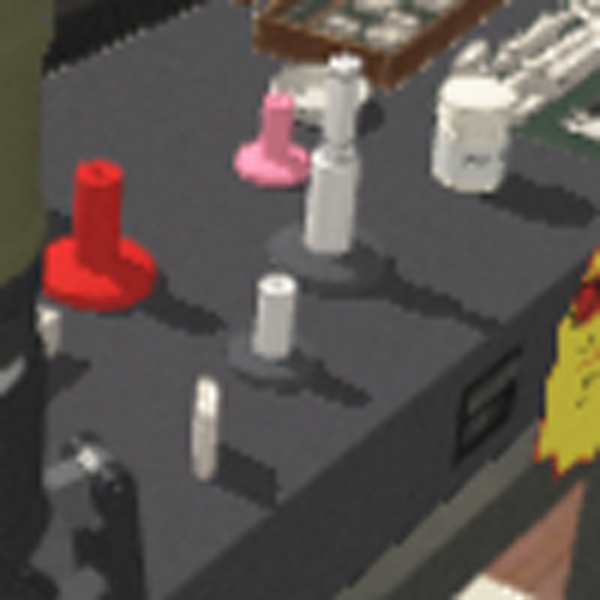

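```bash
cat > h.py <<'E'
import numpy as np,cv2
from workcell import *
def ray(name,uv,st=None):
    c=get_calibration(name);K=np.array(c['camera_matrix'])
    d=np.linalg.inv(K)@[uv[0],uv[1],1]
    if name=='wrist':
        T=np.array(c['tool_from_camera']);R=np.array(st['tool_rot']);p=np.array(st['tool_pos'])
        return R@T[:3,3]+p, R@T[:3,:3]@d
    E=np.array(c['extrinsics']);R=E[:3,:3]
    return -R.T@E[:3,3], R.T@d
def hit(name,uv,z,st=None):
    o,d=ray(name,uv,st);return o+d*(z-o[2])/d[2]
def proj(name,P,st=None):
    c=get_calibration(name);K=np.array(c['camera_matrix'])
    if name=='wrist':
        T=np.array(c['tool_from_camera']);R=np.array(st['tool_rot']);p=np.array(st['tool_pos'])
        q=T[:3,:3].T@(R.T@(np.array(P)-p)-T[:3,3])
    else:
        E=np.array(c['extrinsics']);q=E[:3,:3]@P+E[:3,3]
    u=K@q;return u[:2]/u[2]
E
python3 - <<'E'
from h import *
np.set_printoptions(precision=4,suppress=True)
print('sty top',hit('side',(332.3,235.7),.139),hit('scene',(387.5,160.5),.139))
print('rim',hit('side',(331.6,256),.075),hit('scene',(385.8,175.3),.075))
m=hit('side',(286.6,172),.066);c=hit('side',(289.3,186.75),.054);print('mouth',m,c,np.linalg.norm((m-c)[:2]))
for u in [(150,55),(262,45),(283,125),(162,133)]: print(hit('side',(240+u[0]/4.4,160+u[1]/4),.05))
s=get_state();print(s['clock'])
E
```

```text
sty top [ 0.4665 -0.1856  0.139 ] [ 0.4596 -0.1813  0.139 ]
rim [ 0.4686 -0.1822  0.075 ] [ 0.4646 -0.1882  0.075 ]
mouth [0.5229 0.2551 0.066 ] [0.5043 0.1849 0.054 ] 0.07263104866727234
[0.4909 0.2872 0.05  ]
[0.5739 0.2695 0.05  ]
[0.5391 0.1479 0.05  ]
[0.458  0.1708 0.05  ]
0.15
```

>>> arm_command(plan=[-39,-15,0,46,1,-39,-15,0,46,1,-39,-15,0,46,1,-39,-15,0,46,1,-39,-15,0,46,1,-39,-15,0,46,1,-39,-15,0,46,1,-39,-15,0,46,1,-39,-15,0,46,1,-39,-15,0,46,1,-39,-15,0,46,1,-39,-15,0,46,1])

```text
clock: 1.35
tool_pos: [0.4975, 0.2099, 0.2417]
tool_rot: [[-0.391, 0.92, -0.002], [0.92, 0.391, -0.001], [-0.001, -0.002, -1.0]]
wrist_force: [-0.7, -0.4, 0.2]
gripper_width: 0.0855
```

```bash
cat > look.py <<'E'
import sys,json
from h import *
np.set_printoptions(precision=4,suppress=True)
s=get_state();im=camera('wrist');tag=sys.argv[1]
cv2.imwrite(f'pics/{tag}.png',im[:,:,::-1])
json.dump({k:np.array(s[k]).tolist() for k in ('tool_pos','tool_rot')},open(f'pics/{tag}.json','w'))
print(s['clock'],s['tool_pos'],s['tool_rot'],s['q'],s['wrist_force'],s['gripper_width'])
E
python3 look.py w1
```

```text
1.35 [0.4975 0.2099 0.2417] [[-0.3907  0.9205 -0.0016]
 [ 0.9205  0.3907 -0.0013]
 [-0.0006 -0.002  -1.    ]] [ 0.3996  0.2874 -0.1012  1.1842 -0.0006  1.569 ] [-0.6837 -0.445   0.2326] 0.08548729895967265
```

View pics/w1.png

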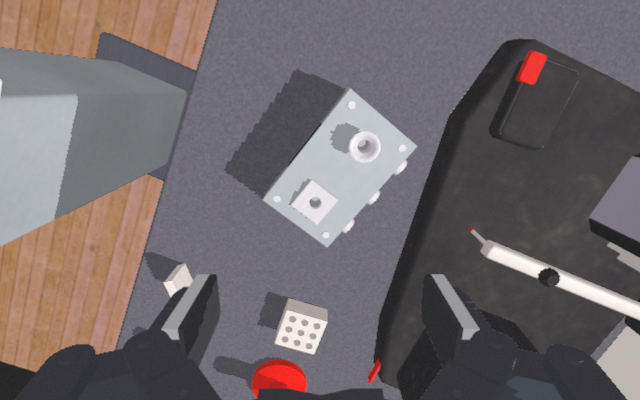

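Run:
```python
from h import *
import json
np.set_printoptions(precision=4,suppress=True)
im=cv2.imread('pics/w1.png')
cv2.imwrite('pics/w1c.png',cv2.resize(im[80:255,255:425],None,fx=4,fy=3.4,interpolation=cv2.INTER_CUBIC)[:595])
cv2.imwrite('pics/w1d.png',cv2.resize(im[120:170,335:395],None,fx=10,fy=10,interpolation=cv2.INTER_CUBIC))
s=json.load(open('pics/w1.json'))
m=hit('wrist',(364,146),.066,s);c=hit('wrist',(315,203),.054,s);print(m,c,np.linalg.norm((m-c)[:2]))
```

```text
[0.5192 0.2556 0.066 ] [0.5017 0.1876 0.054 ] 0.07024697059008884
```

View pics/w1d.png

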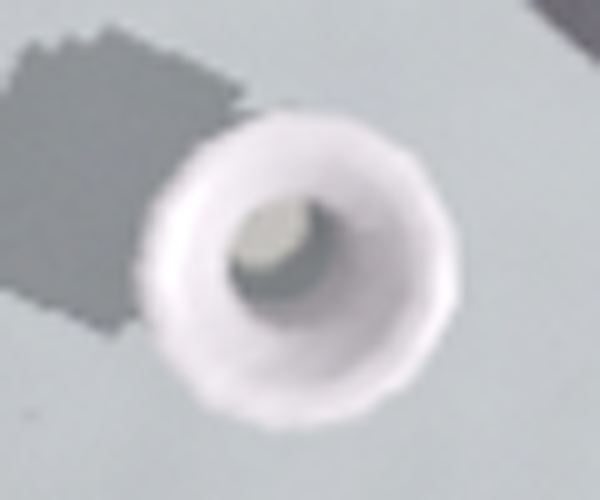

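>>> arm_command(plan=[-35,-18.4,-3,44,1,-35,-18.4,-3,44,1,-35,-18.4,-3,44,1,-35,-18.4,-3,44,1,-35,-18.4,-3,44,1,-35,-18.4,-3,44,1,-35,-18.4,-3,44,1,-35,-18.4,-3,44,1,-35,-18.4,-3,44,1,-35,-18.4,-3,44,1,-35,-18.4,-3,44,1,-35,-18.4,-3,44,1])

```text
clock: 2.6
tool_pos: [0.4652, -0.1822, 0.2723]
tool_rot: [[0.355, 0.935, -0.002], [0.935, -0.355, -0.001], [-0.001, -0.001, -1.0]]
wrist_force: [-0.3, 0.7, 0.2]
gripper_width: 0.0856
```

```bash
python3 look.py w2
```

```text
2.6 [ 0.4652 -0.1822  0.2723] [[ 0.3552  0.9348 -0.0016]
 [ 0.9348 -0.3552 -0.0009]
 [-0.0014 -0.0012 -1.    ]] [-0.3723  0.2059 -0.1321  1.2339 -0.0014  1.5616] [-0.3024  0.6684  0.219 ] 0.08559767630368097
```

View pics/w2.png

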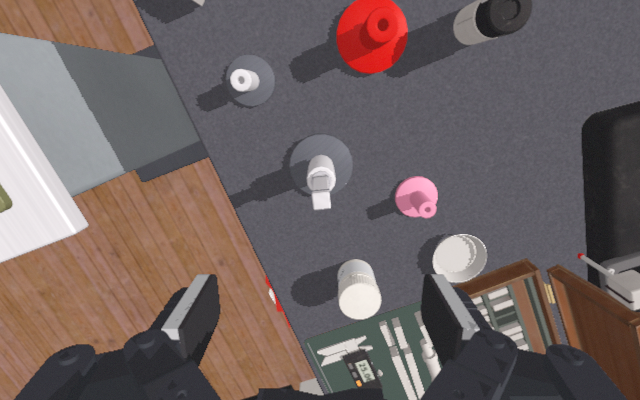

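Run:
```python
import cv2
im=cv2.imread('pics/w2.png')
cv2.imwrite('pics/w2c.png',cv2.resize(im[130:220,280:360],None,fx=6.5,fy=6.5,interpolation=cv2.INTER_CUBIC))
```

```text
(no output)
```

View pics/w2c.png

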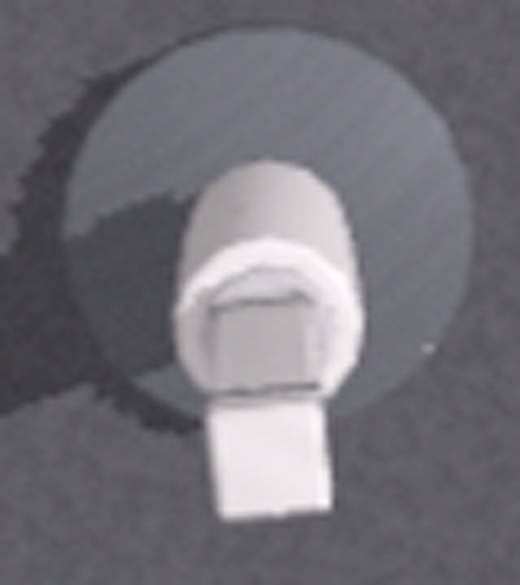

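Run:
```python
from h import *
import json
np.set_printoptions(precision=4,suppress=True)
s=json.load(open('pics/w2.json'));R=np.array(s['tool_rot']);p=np.array(s['tool_pos'])
P=[hit('wrist',(280+u/6.5-.42,130+v/6.5-.42),.139,s) for u,v in [(208,405),(325,403),(332,508),(220,519)]]
P=np.array(P);print(P,P.mean(0));T=(P-p)@R;print(T*100,T.mean(0)*100)
for i in range(4):
  d=(T[(i+1)%4]-T[i])[:2];print(np.linalg.norm(d),np.degrees(np.arctan2(d[1],d[0])))
c=hit('wrist',(280+269/6.5-.42,130+226/6.5-.42),.004,s);print('foot',c,R.T@(c-p))
c=hit('wrist',(280+269/6.5-.42,130+322/6.5-.42),.075,s);print('rim',c,R.T@(c-p))
```

```text
[[ 0.4606 -0.1754  0.139 ]
 [ 0.4737 -0.1801  0.139 ]
 [ 0.4699 -0.1928  0.139 ]
 [ 0.4567 -0.1893  0.139 ]] [ 0.4653 -0.1844  0.139 ]
[[ 0.4899 -0.6551 13.3316]
 [ 0.5157  0.7416 13.33  ]
 [-0.8096  0.8381 13.3317]
 [-0.9519 -0.5201 13.3335]] [-0.189   0.1011 13.3317]
0.013968872123161492 88.93937678691081
0.013288071880672471 175.83491761357092
0.013656595701661561 -95.9817235525954
0.014480585829179562 -5.346805798283545
foot [ 0.465  -0.1846  0.004 ] [-0.0019  0.001   0.2683]
rim [ 0.4653 -0.1838  0.075 ] [-0.0012  0.0009  0.1973]
```

>>> arm_command(plan=[-0.2,0.1,4,-4,1,-0.2,0.1,8,-4,1,-0.2,0.1,12,-4,1,-0.2,0.1,15,-4,1,-0.2,0.1,17,-4,1,-0.2,0.1,17,-4,1,-0.2,0.1,17,-4,1])

```text
clock: 3.35
tool_pos: [0.4654, -0.1839, 0.1026]
tool_rot: [[0.288, 0.958, -0.002], [0.958, -0.288, -0.001], [-0.001, -0.002, -1.0]]
wrist_force: [0.4, 1.0, -0.3]
gripper_width: 0.0854
```

```bash
python3 look.py w3; python3 -c "
from h import *
im=camera('side');cv2.imwrite('pics/s3.png',cv2.resize(im[150:320,230:430,::-1],None,fx=3.5,fy=3.5))"
```

```text
3.35 [ 0.4654 -0.1839  0.1026] [[ 0.2877  0.9577 -0.0019]
 [ 0.9577 -0.2877 -0.0009]
 [-0.0014 -0.0016 -1.    ]] [-0.3754  0.3237 -0.4397  0.8088 -0.0015  1.4873] [ 0.4325  1.0045 -0.2971] 0.08542199544735139
```

View pics/w3.png

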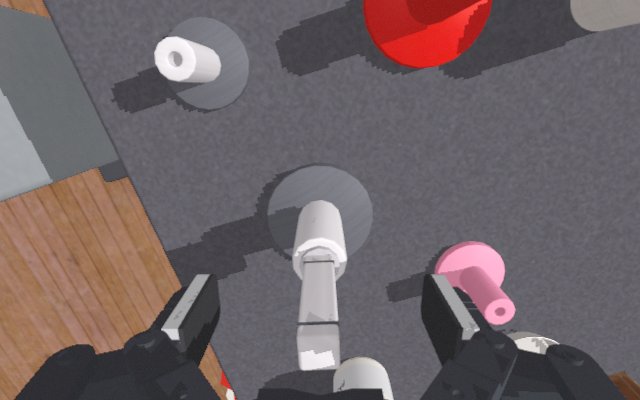

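View pics/s3.png

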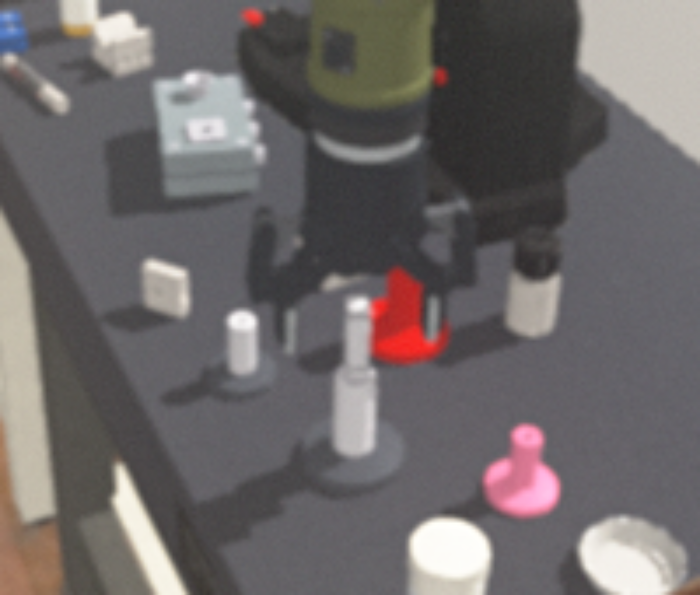

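>>> arm_command(plan=[0,0,0,0,-1,0,0,0,0,-1,0,0,0,0,-1,0,0,0,0,-1,0,0,0,0,-1,0,0,0,0,-1,0,0,0,0,-1,0,0,0,0,-1,0,0,0,0,-1,0,0,0,0,-1], grip_force=50)

```text
clock: 4.45
tool_pos: [0.4661, -0.1846, 0.1039]
tool_rot: [[0.288, 0.958, 0.0], [0.958, -0.288, -0.002], [-0.002, 0.001, -1.0]]
wrist_force: [-1.7, 1.6, 5.3]
gripper_width: 0.0134
```

>>> arm_command(plan=[0,0,-1,0,-1,0,0,-2.5,0,-1,0,0,-5,0,-1,0,0,-8,0,-1,0,0,-11,0,-1,0,0,-14,0,-1,0,0,-14,0,-1,0,0,-14,0,-1,0,0,-14,0,-1])

```text
clock: 5.35
tool_pos: [0.4655, -0.1841, 0.2429]
tool_rot: [[0.288, 0.958, -0.001], [0.958, -0.288, -0.001], [-0.002, -0.001, -1.0]]
wrist_force: [-0.4, -0.3, -1.4]
gripper_width: 0.0132
```

```bash
python3 look.py w4; python3 -c "
from h import *
im=camera('side');cv2.imwrite('pics/s4.png',cv2.resize(im[100:300,230:430,::-1],None,fx=3,fy=3))"
```

```text
5.35 [ 0.4655 -0.1841  0.2429] [[ 0.2884  0.9575 -0.0013]
 [ 0.9575 -0.2884 -0.0013]
 [-0.0016 -0.0009 -1.    ]] [-0.3756  0.2185 -0.1927  1.1603 -0.0017  1.4878] [-0.4158 -0.3138 -1.3785] 0.013221512639698636
```

View pics/w4.png

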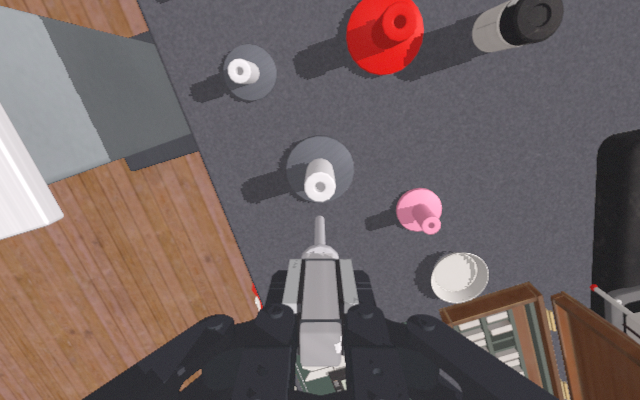

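View pics/s4.png

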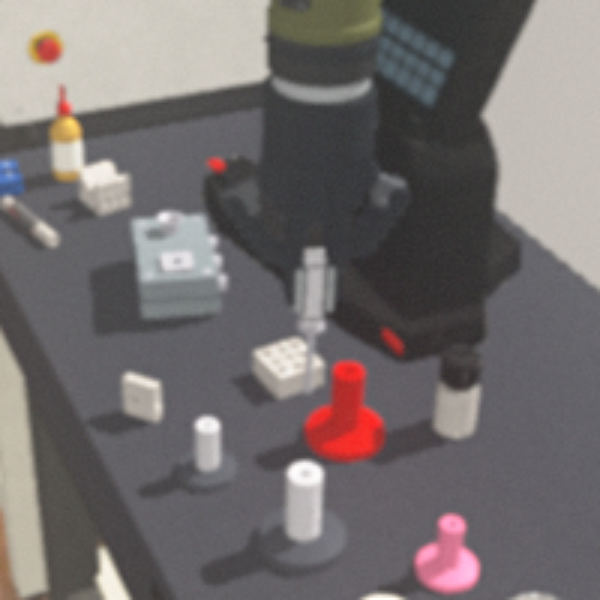

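Run:
```python
from h import *
import json
np.set_printoptions(precision=4,suppress=True)
s=json.load(open('pics/w4.json'));R=np.array(s['tool_rot']);p=np.array(s['tool_pos'])
for z in (.083,.087,.09): print(z,proj('wrist',p+R@[0,0,z],s))
im=cv2.imread('pics/w4.png')
cv2.imwrite('pics/w4c.png',cv2.resize(im[205:275,285:355],None,fx=8,fy=8,interpolation=cv2.INTER_CUBIC))
m=hit('wrist',(280+0,0),.066,s)
```

```text
0.083 [319.9306 221.1318]
0.087 [319.9361 218.9381]
0.09 [319.9401 217.3393]
```

View pics/w4c.png

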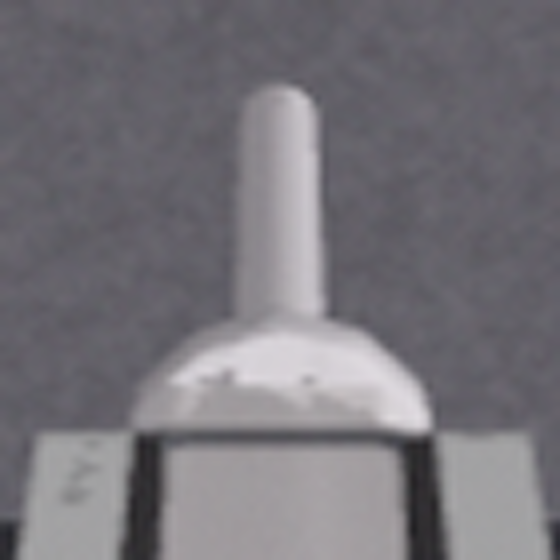

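>>> arm_command(plan=[4.36,-0.76,0,-4.8,-1,8.73,-1.51,0,-9.6,-1,13.09,-2.27,0,-14.4,-1,17.45,-3.02,0,-19.2,-1,21.82,-3.78,0,-24,-1,26.18,-4.54,0,-28.8,-1,30.54,-5.29,0,-33.6,-1,34.9,-6.05,0,-38.4,-1,39.27,-6.8,0,-43.2,-1,43.63,-7.56,0,-48,-1,43.63,-7.56,0,-48,-1,43.63,-7.56,0,-48,-1])

```text
clock: 6.65
tool_pos: [0.5179, 0.2561, 0.2405]
tool_rot: [[-0.52, 0.854, -0.005], [0.854, 0.52, -0.003], [0.0, -0.005, -1.0]]
wrist_force: [0.3, -0.1, -0.4]
gripper_width: 0.0133
```

```bash
python3 look.py w5; python3 -c "
from h import *
s=get_state();p=s['tool_pos'];R=s['tool_rot']
for z in (0,.087,p[2]-.066): print(z,proj('wrist',p+R@[0,0,z],s))
print(proj('wrist',[.519,.2555,.066],s))"
```

```text
6.65 [0.5179 0.2561 0.2405] [[-0.5199  0.8542 -0.0047]
 [ 0.8542  0.5199 -0.0026]
 [ 0.0002 -0.0054 -1.    ]] [ 0.4594  0.3558 -0.0039  1.2165 -0.0003  1.4834] [ 0.2546 -0.0977 -0.443 ] 0.013311915575269673
0 [319.20411798 291.32116157]
0.087 [319.56360071 218.75748507]
0.1748237851006379 [319.73600814 183.95604386]
[322.10123755 184.23226283]
```

View pics/w5.png

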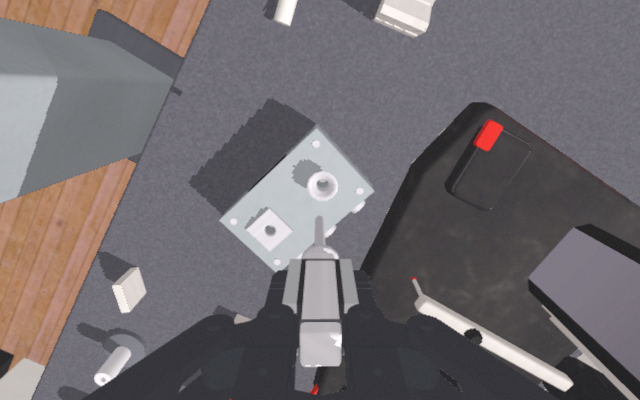

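>>> arm_command(plan=[-0.1,0.1,2.5,0,-1,-0.1,0.1,5,0,-1,-0.1,0.1,7.3,0,-1,-0.1,0.1,7.3,0,-1,-0.1,0.1,7.3,0,-1,-0.1,0.1,7.3,0,-1])

```text
clock: 7.3
tool_pos: [0.5198, 0.2542, 0.1693]
tool_rot: [[-0.518, 0.856, -0.003], [0.856, 0.518, -0.002], [-0.0, -0.003, -1.0]]
wrist_force: [-0.1, 0.7, -0.6]
gripper_width: 0.0133
```

```bash
python3 look.py w6; python3 -c "
from h import *
s=get_state();p=s['tool_pos'];R=s['tool_rot']
for z in (0,.087,p[2]-.066): print(z,proj('wrist',p+R@[0,0,z],s))
print(proj('wrist',[.519,.2555,.066],s))
im=cv2.imread('pics/w6.png')
cv2.imwrite('pics/w6c.png',cv2.resize(im[170:270,260:380],None,fx=6,fy=6,interpolation=cv2.INTER_CUBIC))
im=camera('side');cv2.imwrite('pics/s6.png',cv2.resize(im[110:220,230:350,::-1],None,fx=5,fy=5,interpolation=cv2.INTER_CUBIC))
im=camera('scene');cv2.imwrite('pics/n6.png',im[:,:,::-1])
"
```

```text
7.3 [0.5198 0.2542 0.1693] [[-0.5176  0.8556 -0.0025]
 [ 0.8556  0.5176 -0.0017]
 [-0.0001 -0.003  -1.    ]] [ 0.455   0.3915 -0.1387  1.0436 -0.0004  1.4818] [-0.0915  0.6743 -0.567 ] 0.01332306359469528
0 [319.21073954 291.32385842]
0.087 [319.56791661 218.75897089]
0.10347207304243894 [319.60880512 210.45197013]
[319.54977292 208.60222685]
```

View pics/w6c.png

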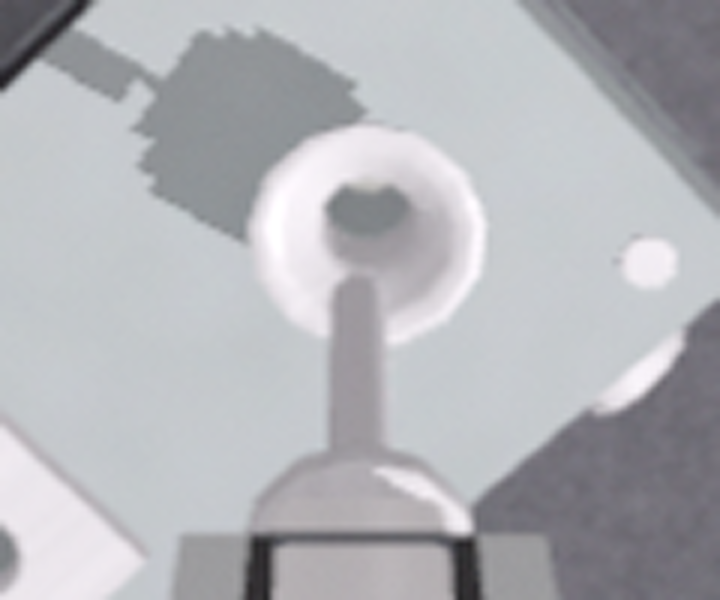

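View pics/s6.png

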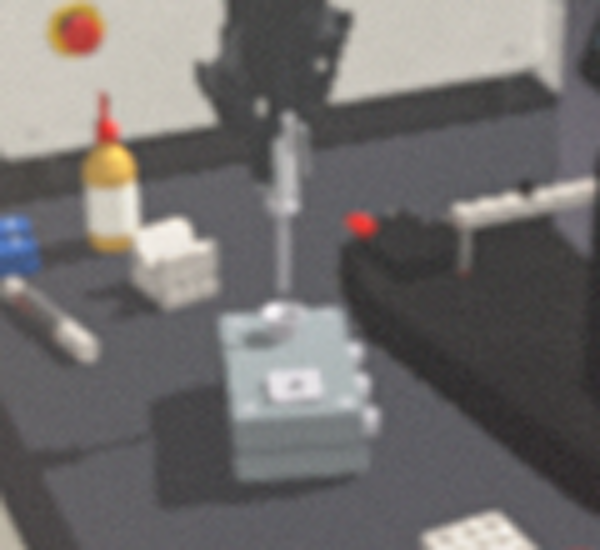

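View pics/n6.png

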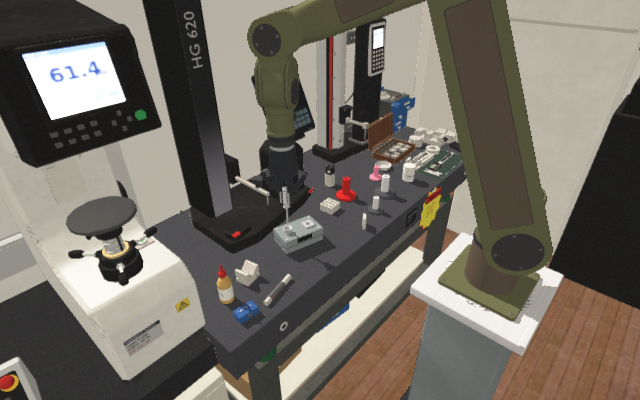

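>>> arm_command(plan=[0.1,0.13,0,0,-1,0.1,0.13,0.5,0,-1,0.1,0.13,1,0,-1,0.1,0.13,1.5,0,-1,0.1,0.13,2,0,-1,0.1,0.13,2.5,0,-1,0.1,0.13,2.5,0,-1,0.1,0.13,2.5,0,-1])

```text
clock: 8.25
tool_pos: [0.5202, 0.2562, 0.144]
tool_rot: [[-0.518, 0.855, -0.003], [0.855, 0.518, -0.002], [-0.0, -0.003, -1.0]]
wrist_force: [0.0, 1.3, -0.1]
gripper_width: 0.0136
```

```bash
python3 look.py w7; python3 -c "
import cv2
im=cv2.imread('pics/w7.png')
cv2.imwrite('pics/w7c.png',cv2.resize(im[180:280,260:380],None,fx=6,fy=6,interpolation=cv2.INTER_CUBIC))
"
```

```text
8.25 [0.5202 0.2562 0.144 ] [[-0.5183  0.8552 -0.0027]
 [ 0.8552  0.5183 -0.0017]
 [-0.0001 -0.0032 -1.    ]] [ 0.4578  0.4111 -0.1775  0.9854 -0.0003  1.4838] [ 0.021   1.3201 -0.124 ] 0.013618008084477646
```

View pics/w7c.png

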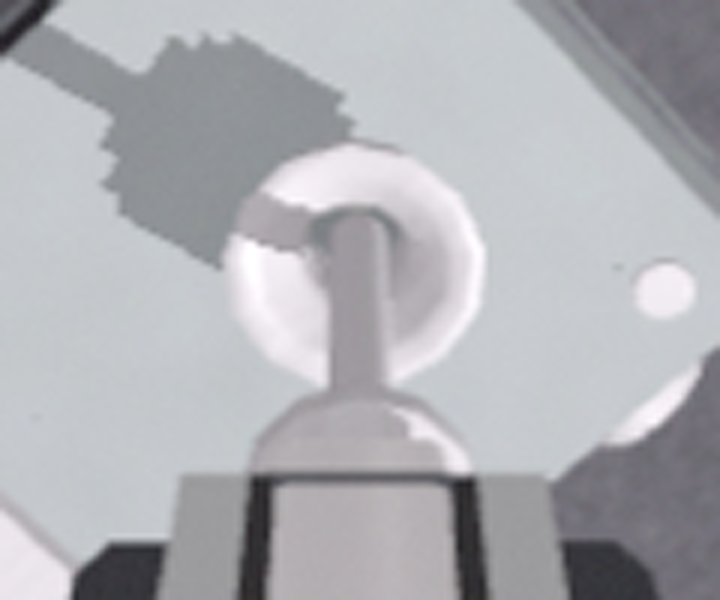

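>>> arm_command(plan=[0,0,0.4,0,-1,0,0,0.8,0,-1,0,0,1.2,0,-1,0,0,1.6,0,-1,0,0,1.6,0,-1,0,0,1.6,0,-1])

```text
clock: 8.9
tool_pos: [0.5202, 0.2562, 0.128]
tool_rot: [[-0.518, 0.855, -0.003], [0.855, 0.518, -0.002], [-0.0, -0.003, -1.0]]
wrist_force: [0.5, 0.2, -0.9]
gripper_width: 0.0134
```

```bash
python3 look.py w8; python3 -c "
import cv2
im=cv2.imread('pics/w8.png')
cv2.imwrite('pics/w8c.png',cv2.resize(im[180:280,260:380],None,fx=6,fy=6,interpolation=cv2.INTER_CUBIC))
"
```

```text
8.9 [0.5202 0.2562 0.128 ] [[-0.5183  0.8552 -0.0026]
 [ 0.8552  0.5183 -0.0017]
 [-0.0001 -0.0031 -1.    ]] [ 0.4578  0.4234 -0.2026  0.9479 -0.0004  1.4837] [ 0.488   0.1895 -0.8651] 0.013431315736192082
```

View pics/w8c.png

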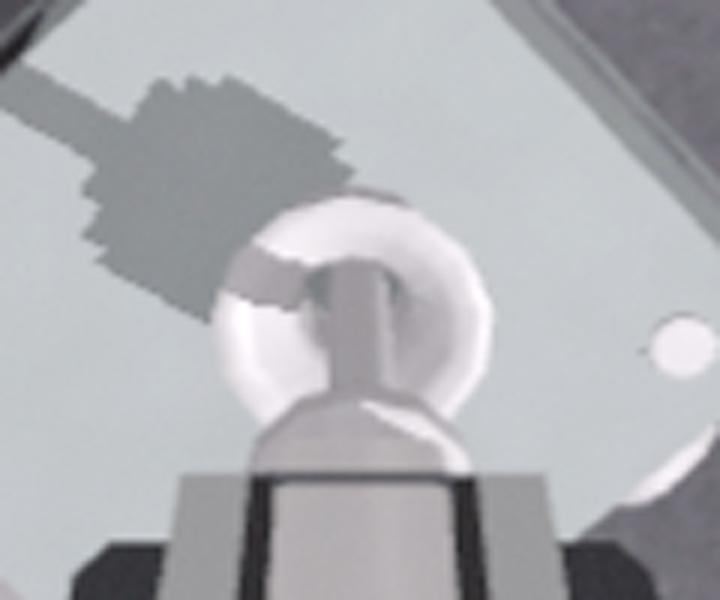

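>>> arm_command(plan=[0,0,0.3,0,-1,0,0,0.6,0,-1,0,0,0.9,0,-1,0,0,1.0,0,-1,0,0,1.0,0,-1], grip_force=70)

```text
clock: 9.45
tool_pos: [0.5206, 0.2564, 0.1186]
tool_rot: [[-0.518, 0.855, -0.002], [0.855, 0.518, -0.001], [-0.0, -0.002, -1.0]]
wrist_force: [0.1, 0.9, 4.3]
gripper_width: 0.0131
```

>>> arm_command(plan=[0,0,0.1,0,-1,0,0,0.2,0,-1,0,0,0.2,0,-1,0,0,0.2,0,-1])

```text
clock: 9.85
tool_pos: [0.5207, 0.2564, 0.1167]
tool_rot: [[-0.518, 0.855, -0.001], [0.855, 0.518, -0.001], [-0.0, -0.002, -1.0]]
wrist_force: [-1.1, 0.0, 3.9]
gripper_width: 0.013
```

>>> arm_command(plan=[0,0,0.1,0,-1,0,0,0.2,0,-1,0,0,0.2,0,-1,0,0,0.2,0,-1])

```text
clock: 10.25
tool_pos: [0.5209, 0.2565, 0.116]
tool_rot: [[-0.518, 0.855, -0.0], [0.855, 0.518, -0.001], [-0.0, -0.001, -1.0]]
wrist_force: [-2.5, -0.8, 11.7]
gripper_width: 0.0135
```

```bash
python3 -c "
from h import *
for i in range(4):
    s=get_state();print(s['tool_pos'],s['wrist_force']);camera('side')"
```

```text
[0.52087656 0.25649957 0.11598495] [-2.49930515 -0.7571383  11.71869319]
[0.52088526 0.25647813 0.11599719] [-1.70496113 -1.29214198 11.86060543]
[0.52084898 0.25647772 0.11598707] [-1.85495796 -0.0457851  11.50159014]
[0.52086179 0.25647493 0.11597937] [-2.1908645  -1.78590268 10.74251036]
```

>>> arm_command(plan=[0,0,0.12,0,-1,0,0,0.12,0,-1,0,0,0.12,0,-1,0,0,0.12,0,-1,0,0,0.12,0,-1,0,0,0.12,0,-1,0,0,0.12,0,-1,0,0,0.12,0,-1,0,0,0.12,0,-1,0,0,0.12,0,-1,0,0,0.12,0,-1,0,0,0.12,0,-1])

```text
clock: 11.65
tool_pos: [0.5208, 0.2565, 0.116]
tool_rot: [[-0.518, 0.855, 0.0], [0.855, 0.518, -0.0], [-0.0, 0.0, -1.0]]
wrist_force: [-2.4, -2.1, 11.2]
gripper_width: 0.0132
```

>>> arm_command(plan=[0,0,0.12,0,-1,0,0,0.12,0,-1,0,0,0.12,0,-1,0,0,0.12,0,-1,0,0,0.12,0,-1,0,0,0.12,0,-1,0,0,0.12,0,-1,0,0,0.12,0,-1,0,0,0.12,0,-1,0,0,0.12,0,-1,0,0,0.12,0,-1,0,0,0.12,0,-1])

```text
clock: 12.85
tool_pos: [0.5208, 0.2564, 0.116]
tool_rot: [[-0.518, 0.855, 0.001], [0.855, 0.518, -0.0], [-0.0, 0.001, -1.0]]
wrist_force: [-2.1, -0.1, 11.1]
gripper_width: 0.013
```

```bash
python3 look.py w9; python3 -c "
import cv2
im=cv2.imread('pics/w9.png')
cv2.imwrite('pics/w9c.png',cv2.resize(im[180:280,260:380],None,fx=6,fy=6,interpolation=cv2.INTER_CUBIC))
"
```

```text
12.85 [0.5208 0.2564 0.116 ] [[-0.5183  0.8552  0.0008]
 [ 0.8552  0.5183 -0.0001]
 [-0.0005  0.0007 -1.    ]] [ 0.4578  0.4318 -0.2235  0.9149 -0.0004  1.4837] [-2.1277 -0.1123 11.0613] 0.013039616022653968
```

View pics/w9c.png

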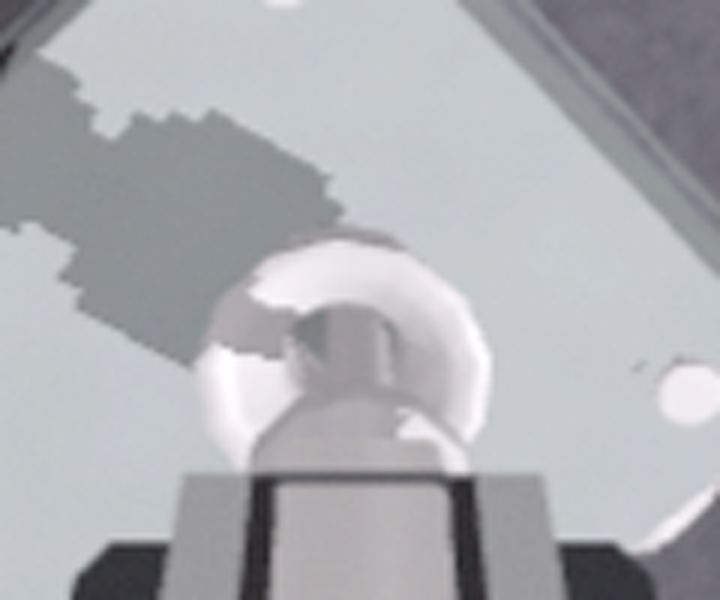

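```bash
python3 -c "
from workcell import *
print(finish_job()); s=get_state();print(s['clock'],s['tool_pos'],s['wrist_force'])"
```

```text
the job is handed in; nothing more can be done
None
the job is handed in; nothing more can be done
```

I took the stylus from the larger grey stand, lowered it upright through the funnel and pressed the reset button to its stop. I held it there about 2.6 s, from 10.25 s to 12.85 s on the clock. I handed the job in at 12.85 s with the stylus still gripped and the button down; no verdict was reported.

**Last checks before hand-in:**
- **Push:** it was steady at about 11 N. It jumped from about 4 N to 11.7 N as the button reached its stop. The tip height, worked out from the arm's position, was about 28 mm, which matches the full 6 mm of travel.
- **Grip:** the finger opening was about 13 mm on the 14 mm square grip. The last wrist picture showed no slip.
- **Angle:** the tool was vertical to within 0.001 rad.
- **Position in the bore:** the last picture shows the shank about 1–2 mm off the bore axis, with about 2 N of sideways force. That is inside the 6 mm allowed.
- **Other items:** nothing went near the memory-clear hole, and I touched none of the other things on the table. I took no final picture of the whole table to confirm that.

The side camera placed the funnel mouth about 3–4 mm further along x than the first wrist view. I used the wrist view, corrected by about 1.5 mm after a close look with the tip just above the rim.

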